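# Push the lunch box through the gap onto the claimed mat

### The job

Push the flat grey lunch box along the shelf, long way first, through the narrow gap between the round globe stand base and the clip board, until the whole box rests on the felt mat behind the gap, centred and square with the mat. Only push it: it must not be lifted or tipped. Leave the torch, the magnifying glass and the turtle where they are.

Things in the scene. Friction and masses are not known exactly. Their poses are not given: they have to be found in the camera images.
- gate: Fixed gateway on the shelf: globe stand base, clip board and mat, which move together between starts. Origin on the shelf (z = 0) in the middle of the gap; +x points through the gap to the mat (world +y within about 19 degrees), +y to the globe stand base, z up. Gap 108 mm at its narrowest, y = -54 to +54 mm; obstacles reach x = -60 to +60 mm.
- globe_base (a point): Centre of the underside of the fixed round wooden globe stand base, at (0, 114, 0) mm in the gate's frame: a disc of radius 60 mm, 34 mm high, with a brass stub on its middle up to 56 mm. Axes as the gate.
- clip_board (a point): Centre of the underside of the fixed clip board, at (0, -139, 0) mm in the gate's frame (same axes): wooden plinth 120 mm (x) by 170 mm (y), 24 mm high, corners rounded to 14 mm; on it a black board (top at 28 mm) whose chrome spring clip, up to 50 mm high at the end far from the gap, holds a plastic bookmark.
- mat (a point): Centre of the grey felt mat, at (155, 0, 0) mm in the gate's frame: 180 mm (x) by 150 mm (y), under 1 mm thick, lies flat and is no obstacle. Axes as the gate.
- lunchbox: Loose closed hard lunch box, grey with a dark seam, 130 mm (x) by 100 (y) by 46 high, upright sides, corners rounded to 16 mm, about 0.25 kg; too wide to grip. Origin: centre of its underside, x along its length. Starts about 190 mm before the middle of the gap, up to 45 mm off its middle line and up to 26 degrees askew. Slides and turns when pushed, stops at once when the push ends.
- torch: Loose silver metal torch lying down, 130 mm long (its x axis; lens at +x), 33 mm thick. Origin under its middle. Bystander.
- magnifier: Loose blue plastic magnifying glass lying flat, ring 80 mm across, 10 mm thick, handle along its -x to 118 mm from the origin. Origin under the middle of the ring. Bystander.
- turtle: Loose green rubber turtle, about 73 mm long (head at +x), 56 mm wide, 32 mm high. Origin under the middle of its shell. Bystander beyond the far end of the mat.
Mind the look-alikes: they are no part of the job. Several things look just like the lunchbox: the one meant starts farthest to the robot's left.

How it is judged:
By the outcome, as a careful person would: the job done as asked, in the order asked, and still so for the second after the job is handed in, with the robot touching nothing.
It also fails if it takes over 72 s, if anything falls off the work surface, if the arm or the gripper's body presses on something with over 40 N, if the wrist force passes 120 N, or if a joint passes its speed limit or range.

### The arm

A 6-joint arm with a two-finger parallel gripper is mounted at the origin on the work surface. World frame = base frame: x ahead of the robot, y to its left, z up, the work surface at z = 0. Lengths are in m, angles in rad, forces in N, time in s.
With the tool pointing down it reaches from about 0.35 to 0.85 m from the base axis. Payload 8.1 kg.
Tool frame: the origin (TCP) lies between the finger pads; the fingertips stand 14 mm ahead of it and the grasp point (between the pads) lies 5 mm behind it (robot.tcp_to_tips is the z of the fingertips in the tool frame, in m); z points along the fingers, y is the line along which they close (so a half turn about z gives the same grasp; the last joint's range is limited). The gripper opens to 93 mm and grips with 3 to 60 N. Pads are 15 mm wide; open, the fingers measure 128 mm over their backs; the gripper's body (75 mm by 188 mm) begins 65 mm behind the grasp point.
Start: joints at [-1.331, 0.13, 1.488, -0, 1.523, -0.085], TCP at [0.191, -0.569, 0.233] pointing down, gripper open.
Joint ranges: [-2.96, 2.96], [-0.89, 2.26], [0.02, 2.5], [-1.34, 4.48], [0, 2.73], [-2.66, 2.66]. Speed limits (rad/s): [2.39, 2.39, 2.79, 3.14, 3.14, 3.14].

### API

Orientations are given as a rotation vector (axis times angle).
In Python, from plant import sensors, read_camera, robot gives the robot as it stands.
- The arm moves only by the tool hand_motion, called by a JSON object that holds its "op" and its "data", one argument or row to a line. Schema: {"type":"object","properties":{"moves":{"type":"array","items":{"type":"number"},"minItems":5,"maxItems":100},"grip_n":{"type":"number"},"only":{"type":"string"},"quiet":{"type":"boolean"},"lines":{"type":"string"}},"required":["moves"],"additionalProperties":false}. moves is one flat list of numbers that holds 1 to 20 rows one after another, with no inner brackets; each row has 5 numbers: the finger opening in m, then dx, dy, dz in shares of the most that a row can go, 1 being 50 mm, then a turn about the tool's z in normalised numbers (1 is 90 degrees); each row shifts and turns the commanded pose from where the row before left it, along the tool's axes as they then stand; what a row does not reach is not made up. A row lasts 1/10 s, in which the tool goes at most 0.05 m and 0.15 rad, less where a joint would pass 70% of its speed; a pose out of reach is approached as far as the arm can. The fingers move at their own pace and stop on an object; grip_n is the grip in N (left out, the last holds). Time passes only in rows, so rows that do not move let the fingers close. The tool returns the time, the measured TCP pose, the force, the opening and the grip force at its end. only (a regular expression) keeps the lines of the reply that match it, lines (a string "A,B") keeps lines A to B, and quiet returns only ok. Input that does not fit is refused with a message, and nothing moves.
- sensors.read_state(): the state, without advancing time (a new reading comes with each control period).
- read_camera(name): name is "side" or "top" or "wrist"; returns a dict with "image" (420x560x3 uint8, red, green, blue), "depth" (420x560 float32, m along the optical axis (not along the pixel's ray), 0 where there is no reading), "fx", "fy", "cx", "cy" (pixels), "R" (3x3) and "t" (3): a world point X has camera coordinates R X + t. Camera axes: x right, y down, z forward; pixel columns grow to the right and rows downward; lengths in m; the calibration is good to about 2 mm. A picture is of the moment at which its call begins.
- robot.close_job(): hands the job in; it is judged then, once.
The state is a dict: "t": time; "q": joint angles; "dq": joint speeds; "joint_torque": joint torques, N m; "tool_pos": TCP position; "orientation": TCP orientation; "force": force on the tool from outside, world axes, zero at the start; "wrist_torque": the same for the moment, N m; "opening": finger opening in m; "gripper_force": force on a finger pad.
Only numpy, scipy, OpenCV 4.12 (cv2) and the standard library are available. Lean on these libraries where they do the work, as an engineer would, in place of code of your own. Each camera call takes 0.05 s, during which the arm holds its last target. There are 200 camera calls.

## Working session

There is one attempt and no reset: what is moved stays moved. The work goes in short steps, Python scripts to look and compute and a tool call to move; the robot and the scene stay as the last step left them, time stands still between calls to the robot, and variables do not carry over. Pictures are saved under pics/ and viewed, at most 10 in all, crops included, and the job is handed in when it is done.

```bash
mkdir -p pics; ls; python3 - <<'E'
from plant import sensors, read_camera, robot
import cv2,numpy as np
s=sensors.read_state();print({k:np.round(v,3) for k,v in s.items()})
for n in ["top","side"]:
    c=read_camera(n);cv2.imwrite(f"pics/{n}0.png",c["image"][...,::-1]);np.savez(f"{n}0.npz",**c)
    print(n,c["fx"],c["fy"],c["cx"],c["cy"],c["R"],c["t"])
E
```

```text
pics
{'t': np.float64(0.0), 'q': array([-1.331,  0.131,  1.489, -0.   ,  1.523, -0.085]), 'dq': array([ 0.   , -0.001,  0.001, -0.002, -0.001,  0.001]), 'joint_torque': array([-0.0000e+00, -5.5984e+01, -4.9176e+01,  7.7000e-02,  3.6000e-02,
       -0.0000e+00]), 'tool_pos': array([ 0.191, -0.568,  0.232]), 'orientation': array([-3.098, -0.508,  0.   ]), 'force': array([-0.18 , -0.345,  0.053]), 'wrist_torque': array([-0.01 , -0.037,  0.033]), 'gripper_force': np.float64(0.0), 'opening': np.float64(0.093)}
top 387.5305320145858 387.5305320145858 278.32518405102064 210.1266800068811 [[ 0.02147055 -0.99975151 -0.0059939 ]
 [-0.9964773  -0.02091332 -0.08121342]
 [ 0.08106788  0.00771648 -0.99667871]] [-0.02406335  0.57597925  0.96307934]
side 476.9280242847859 476.9280242847859 273.26247200247866 209.41684299270912 [[-0.98739428 -0.1582133  -0.00459229]
 [-0.10824398  0.69614013 -0.70969864]
 [ 0.11548064 -0.70025529 -0.70449042]] [0.53701332 0.10758489 1.28616207]
```

View pics/top0.png

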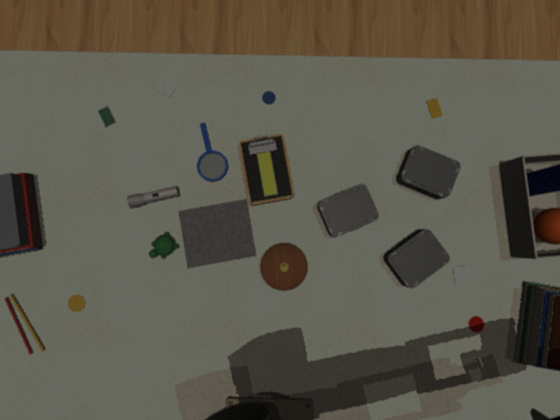

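The top view shows three grey boxes, at px (348,210), (428,172) and (416,258). The leftmost in world terms (+y is image left) is (348,210), just before the gap between the globe base (284,267) and the clip board (267,170), so it is the one meant. The mat is at (218,234), the torch (153,196), the magnifier (211,165) and the turtle (164,245). I'll confirm with a crop and measure.

```bash
cat > h.py <<'E'
import numpy as np,cv2
def world(c):
    v,u=np.mgrid[0:420,0:560]; d=c["depth"]
    P=np.stack([(u-c["cx"])/c["fx"]*d,(v-c["cy"])/c["fy"]*d,d],-1)
    return (P-c["t"])@c["R"]
def px(c,X):
    p=c["R"]@np.asarray(X)+c["t"]; return p[0]/p[2]*c["fx"]+c["cx"],p[1]/p[2]*c["fy"]+c["cy"]
def comp(mask,u,v):
    n,l=cv2.connectedComponents(mask.astype(np.uint8)); return l==l[v,u] if l[v,u] else None
def rect(W,m):
    (c,s,a)=cv2.minAreaRect((W[m][:,:2]*1000).astype(np.float32)); 
    if s[0]<s[1]: s=s[::-1];a+=90
    return np.round(c,1),np.round(s,1),round((a+90)%180-90,1)
def onplane(c,z):  # world xy of every pixel on plane z
    v,u=np.mgrid[0:420,0:560]
    r=np.stack([(u-c["cx"])/c["fx"],(v-c["cy"])/c["fy"],np.ones_like(u)],-1)@c["R"]; o=-c["t"]@c["R"]
    return o+r*((z-o[2])/r[...,2])[...,None]
E
python3 - <<'E'
from h import *
c=dict(np.load("top0.npz")); W=world(c); z=W[...,2]
print("table z",np.median(z[90:110,330:400]))
for n,u,v,lo,hi in [("box",348,210,.035,.06),("b2",428,172,.035,.06),("b3",416,258,.035,.06),("clip",255,190,.017,.06),("globe",270,270,.025,.04),("torch",165,193,.012,.05),("turtle",164,243,.01,.05)]:
    m=comp((z>lo)&(z<hi),u,v)
    if m is None: print(n,"none",z[v,u]);continue
    print(n,m.sum(),rect(W,m),"z",np.median(z[m]).round(4))
    if n=="globe": print(cv2.minEnclosingCircle((W[m][:,:2]*1000).astype(np.float32)))
# mat: colour on plane 0
im=c["image"].astype(int);print("mat rgb",im[234,218],"table",im[100,350],im[225,320])
m0=comp((np.abs(z)<.008)&(im.sum(-1)<im[100,350].sum()*.75),218,234)
m0=cv2.morphologyEx(m0.astype(np.uint8),cv2.MORPH_OPEN,np.ones((7,7)))>0
print("mat",m0.sum(),rect(onplane(c,0),m0))
b=cv2.resize(c["image"][120:310,120:480],None,fx=2.2,fy=2.2,interpolation=cv2.INTER_CUBIC)
cv2.imwrite("pics/crop0.png",cv2.convertScaleAbs(b,alpha=1.8)[...,::-1])
E
```

```text
table z 0.000913690214900993
box 2098 (array([ 578.2, -186.1]), array([131. , 101.7]), -66.7) z 0.0475
b2 2116 (array([ 680. , -390.4]), array([130.9, 102.9]), 68.5) z 0.0472
b3 2219 (array([ 463.3, -358.4]), array([131. , 101.9]), -52.7) z 0.0472
clip 3051 (array([681.8,  21.7]), array([170.4, 120.2]), 11.6) z 0.0294
globe 1588 (array([433.6, -29.2]), array([115.5, 114.5]), -88.7) z 0.0322
((433.5611877441406, -27.940622329711914), 59.27972412109375)
torch 565 (array([606.2, 309.8]), array([128.1,  32. ]), -74.2) z 0.0291
turtle 470 (array([476.2, 284.1]), array([70.5, 54.3]), -50.7) z 0.0255
mat rgb [61 56 53] table [102 104  91] [96 91 79]
mat 3930 (array([515.9, 146.4]), array([180.9, 149.1]), -78.6)
```

View pics/crop0.png

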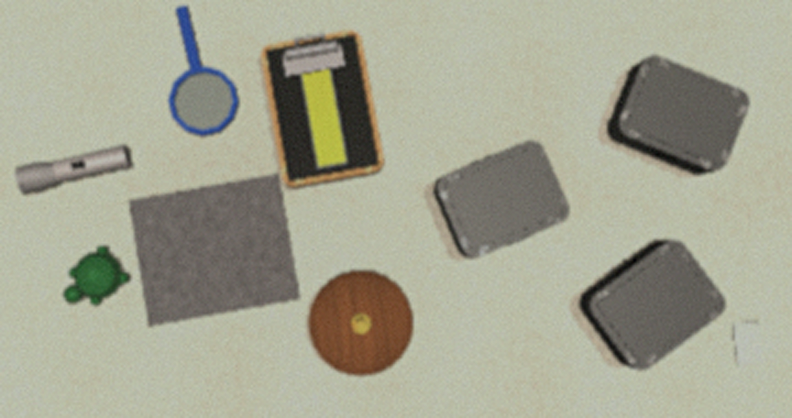

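The crop confirms the leftmost box at crop (502,198); the two others, at (682,115) and (652,303), are further right. All measured sizes and heights match the description.

The gate's two estimates agree: origin (546,-5.7) mm, heading 101.4°. In the gate frame the box is at x=-183, y=+4, yaw +12°. The plan is to close the fingers to about 30 mm and push squarely from behind, which straightens the box. A flush push from the side will then correct y, before the final push through.

The manual's scale: shifts go in shares of 50 mm and turns go in shares of 90 degrees. Converting my numbers, 0.04 m is 0.8, 0.036 m is 0.72.

```bash
cat >> h.py <<'E'
O=np.array([546.,-5.7]);A=np.radians(101.4);G=np.array([[np.cos(A),np.sin(A)],[-np.sin(A),np.cos(A)]])
def gate(p): return G@(np.asarray(p)[:2]-O)
def tool():
    from plant import sensors
    from scipy.spatial.transform import Rotation as Q
    s=sensors.read_state(); R=Q.from_rotvec(s["orientation"]).as_matrix()
    return "tool t%.1f gate xy %s z %.1f xaxis rel gate %.2f deg F %s"%(s["t"],gate(s["tool_pos"]*1000).round(1),s["tool_pos"][2]*1000,np.degrees(np.arctan2(R[1,0],R[0,0]))-101.4,s["force"].round(1))
def box(c):
    # lid points near grey box: largest comp of z 40..60mm, not coloured, in gate corridor
    W=world(c);g=(W[...,:2]*1000-O)@G.T;z=W[...,2];im=c["image"].astype(int)
    m=(z>.04)&(z<.06)&(np.abs(g[...,1])<75)&(g[...,0]>-290)&(np.ptp(im,axis=-1)<22)
    n,l,st,_=cv2.connectedComponentsWithStats(m.astype(np.uint8)); k=1+np.argmax(st[1:,4]); m=l==k
    cc,s,a=rect(W,m); return gate(cc).round(1),s,round((a-101.4+90)%180-90,1),int(m.sum())
E
```

{"op": "hand_motion", "data": {
  "moves": [0.03, 0.8, -0.22, 0, 0, 0.03, 0.8, -0.22, 0, 0, 0.03, 0.8, -0.22, 0, 0, 0.03, 0.8, -0.22, 0, 0, 0.03, 0.8, -0.22, 0, 0, 0.03, 0.8, -0.22, 0, 0, 0.03, 0.8, -0.22, 0, 0, 0.03, 0.8, -0.22, 0, 0, 0.03, 0.8, -0.22, 0, 0, 0.03, 0.8, -0.22, 0, 0, 0.03, 0.8, -0.22, 0, 0, 0.03, 0.72, -0.24, 0, 0]
}}

```text
t: 1.3
tool_pos: [0.6014, -0.2892, 0.2319]
orientation: [-3.1, -0.508, 0.001]
force: [0.4, -0.5, -0.1]
opening: 0.03
gripper_force: 0.0
```

{"op": "hand_motion", "data": {
  "moves": [0.03, 0, 0, 0, -0.0923, 0.03, 0, 0, 0, -0.0923, 0.03, 0, 0, 0, -0.0923, 0.03, 0, 0, 0, -0.0923, 0.03, 0, 0, 0, -0.0923, 0.03, 0, 0, 0, -0.0923, 0.03, 0, 0, 0, -0.0923, 0.03, 0, 0, 0, -0.0923, 0.03, 0, 0, 0, -0.0923, 0.03, 0, 0, 0, -0.0891, 0.03, 0, 0, 0, 0]
}}

```text
t: 2.4
tool_pos: [0.5999, -0.2905, 0.232]
orientation: [-1.986, -2.433, 0.0]
force: [0.6, 0.7, 0.9]
opening: 0.0302
gripper_force: 0.0
```

```bash
python3 - <<'E'
from h import *
from plant import read_camera
print(tool());c=read_camera("top");print(box(c));cv2.imwrite("pics/top1.png",c["image"][...,::-1])
E
```

```text
tool t2.4 gate xy [-289.9    3.5] z 232.0 xaxis rel gate 0.13 deg F [0.6 0.7 0.9]
(array([-183.2,    4.1]), array([130.7, 101.7]), 12.0, 2080)
```

{"op": "hand_motion", "data": {
  "moves": [0.03, 0, 0, 1, 0, 0.03, 0, 0, 1, 0, 0.03, 0, 0, 1, 0, 0.03, 0, 0, 0.8, 0, 0.03, 0, 0, 0.26, 0, 0.03, 0.2, 0, 0, 0, 0.03, 0.2, 0, 0, 0, 0.03, 0.1, 0, 0, 0, 0.03, 0.1, 0, 0, 0, 0.03, 0.1, 0, 0, 0, 0.03, 0.1, 0, 0, 0, 0.03, 0.1, 0, 0, 0, 0.03, 0.1, 0, 0, 0, 0.03, 0.1, 0, 0, 0, 0.03, 0.1, 0, 0, 0, 0.03, 0.1, 0, 0, 0, 0.03, 0, 0, 0, 0]
}}

```text
t: 4.15
tool_pos: [0.587, -0.2259, 0.0293]
orientation: [-1.989, -2.431, -0.0]
force: [-0.0, 0.2, -0.4]
opening: 0.03
gripper_force: 0.0
```

```bash
python3 - <<'E'
from h import *
from plant import read_camera
print(tool());c=read_camera("top");print(box(c));cv2.imwrite("pics/top2.png",c["image"][...,::-1])
E
```

```text
tool t4.2 gate xy [-224.     3.3] z 29.3 xaxis rel gate 0.03 deg F [-0.   0.2 -0.4]
(array([-144.2,   -4.7]), array([123.9, 101.6]), 1.5, 1800)
```

View pics/top2.png

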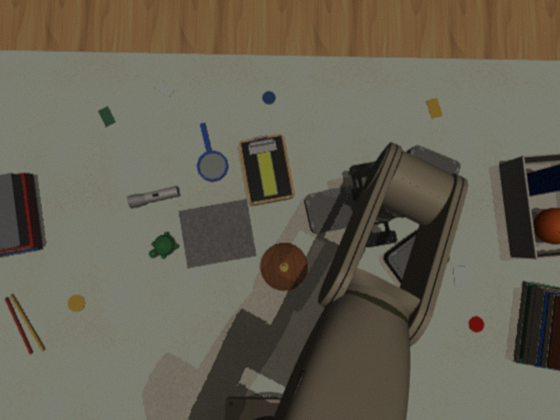

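The box sits at px (330,212), nearly square in front of the gap; the arm hides its rear edge. I'll cross-check with the side camera.

```bash
python3 - <<'E'
from h import *
from plant import read_camera
c=read_camera("side");print(box(c));print("old side",box(dict(np.load("side0.npz"))))
c2=read_camera("top")
for n,c in(("side",c),("top",c2)):
    W=world(c);g=(W[...,:2]*1000-O)@G.T;z=W[...,2];im=c["image"].astype(int)
    m=(z>.042)&(z<.053)&(np.ptp(im,axis=-1)<22)
    for a,b in((-100,-130),(-130,-160),(-160,-190)):
        k=m&(g[...,0]<a)&(g[...,0]>b)&(abs(g[...,1])<75)
        print(n,a,np.percentile(g[k][:,1],[0.5,99.5]).round(1) if k.sum() else None,k.sum())
    k=m&(abs(g[...,1])<25)&(g[...,0]>-150)&(g[...,0]<0);print("front",np.percentile(g[k][:,0],99))
im=cv2.resize(cv2.convertScaleAbs(read_camera("side")["image"],alpha=1.6),(784,588));cv2.imwrite("pics/side2.png",im[...,::-1])
E
```

```text
(array([-150.5,   -3.5]), array([143. , 100.2]), 0.8, 1028)
old side (array([-184.3,    4.3]), array([138.1, 102.3]), 13.2, 938)
side -100 [-50.8  46.8] 231
side -130 [-53.3  45.6] 225
side -160 [-53.1  44.4] 208
front -81.19755340683174
top -100 [-52.8  45.8] 482
top -130 [-54.3  45.5] 492
top -160 [-55.1  43.7] 435
front -82.90739791528168
```

View pics/side2.png

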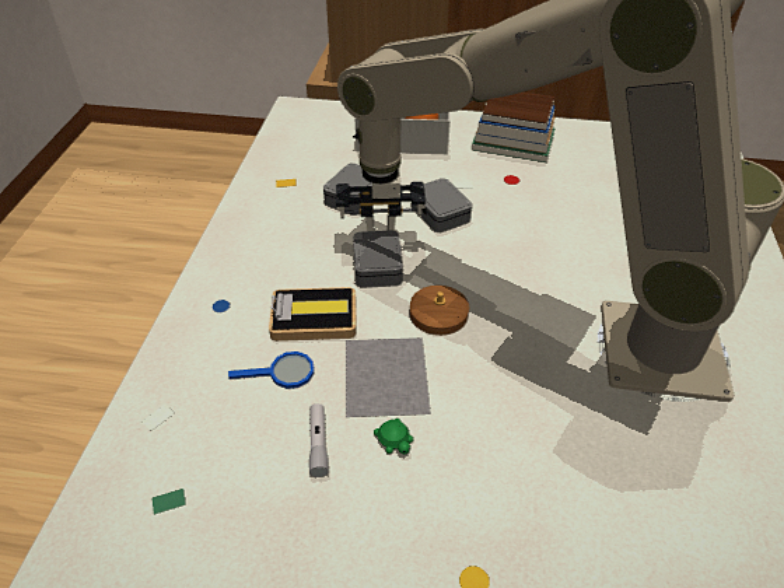

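Both cameras agree that the box is at x=-147.5, y=-4.3, yaw +1.3°. I'll now do a flush side push from the -y side towards +y, with the fingers opened to 60 mm.

Scaled: -0.036 m is -0.72, 0.03 m is 0.6, 0.143 rad / 1.5708 = 0.091.

{"op": "hand_motion", "data": {
  "moves": [0.03, -0.3, 0, 0, 0, 0.03, -0.3, 0, 0, 0, 0.06, 0, 0, -0.7, 0, 0.06, 0, 0, -0.7, 0, 0.06, 0, 0, 0, 0.091, 0.06, 0, 0, 0, 0.091, 0.06, 0, 0, 0, 0.091, 0.06, 0, 0, 0, 0.091, 0.06, 0, 0, 0, 0.091, 0.06, 0, 0, 0, 0.091, 0.06, 0, 0, 0, 0.091, 0.06, 0, 0, 0, 0.091, 0.06, 0, 0, 0, 0.091, 0.06, 0, 0, 0, 0.091, 0.06, 0, 0, 0, 0.0898, 0.06, 0.6, -0.72, 0, 0, 0.06, 0.6, -0.72, 0, 0, 0.06, 0.56, -0.7, 0, 0, 0.06, 0, 0, 0, 0]
}}

```text
t: 6.25
tool_pos: [0.6609, -0.1303, 0.0998]
orientation: [-3.124, -0.318, -0.003]
force: [-0.7, 0.1, 0.9]
opening: 0.06
gripper_force: 0.0
```

```bash
python3 -c "from h import *;print(tool())"
```

```text
tool t6.2 gate xy [-144.8  -88. ] z 99.8 xaxis rel gate -89.78 deg F [-0.7  0.1  0.9]
```

Scaled: 0.035 m is 0.7, -0.008 m is -0.16, 0.004 rad / 1.5708 = 0.0025.

{"op": "hand_motion", "data": {
  "moves": [0.06, 0, 0, 0.7, 0.0025, 0.06, 0, 0, 0.7, 0, 0.06, -0.16, 0, 0, 0, 0.06, -0.12, 0, 0, 0, 0.06, -0.06, 0, 0, 0, 0.06, -0.06, 0, 0, 0, 0.06, -0.06, 0, 0, 0, 0.06, -0.06, 0, 0, 0, 0.06, 0, 0, 0, 0]
}}

```text
t: 7.15
tool_pos: [0.6333, -0.1393, 0.0307]
orientation: [3.126, 0.305, 0.002]
force: [3.1, -0.4, 1.2]
opening: 0.0597
gripper_force: 0.8
```

```bash
cat > look.py <<'E'
from h import *
from plant import read_camera
print(tool())
for n in("side","top"):
    c=read_camera(n);print(n,box(c))
    W=world(c);g=(W[...,:2]*1000-O)@G.T;z=W[...,2];im=c["image"].astype(int)
    m=(z>.042)&(z<.053)&(np.ptp(im,axis=-1)<22)
    b=box(c)[0][0]
    for a in (b+55,b+25,b-5,b-35):
        k=m&(g[...,0]<a)&(g[...,0]>a-30)&(abs(g[...,1])<75)
        print(round(a-15),np.percentile(g[k][:,1],[0.5,99.5]).round(1) if k.sum() else None,k.sum())
E
python3 look.py
```

```text
tool t7.2 gate xy [-148.3  -59.2] z 30.7 xaxis rel gate -90.24 deg F [ 3.1 -0.4  1.2]
side (array([-145.9,   -6.6]), array([138.4, 117.1]), -0.5, 855)
-106 [-65.5  51.4] 245
-136 [-42.1  51. ] 173
-166 [-20.   51.9] 162
-196 [-19.5  51.4] 138
top (array([-145.5,   10. ]), array([129.7,  84.9]), -0.6, 1577)
-106 [-26.   50.8] 344
-136 [-31.9  51.5] 405
-166 [-31.5  51.3] 405
-196 [-28.1  50.6] 364
```

Scaled: -0.035 m is -0.7, 0.025 m is 0.5, -0.143 rad / 1.5708 = -0.091.

{"op": "hand_motion", "data": {
  "moves": [0.06, 0.5, 0, 0, 0, 0.06, 0, 0, -0.7, 0, 0.06, 0, 0, -0.7, 0, 0.03, -0.56, 0.64, 0, 0, 0.03, -0.56, 0.64, 0, 0, 0.03, -0.56, 0.66, 0, 0, 0.03, 0, 0, 0, -0.091, 0.03, 0, 0, 0, -0.091, 0.03, 0, 0, 0, -0.091, 0.03, 0, 0, 0, -0.091, 0.03, 0, 0, 0, -0.091, 0.03, 0, 0, 0, -0.091, 0.03, 0, 0, 0, -0.091, 0.03, 0, 0, 0, -0.091, 0.03, 0, 0, 0, -0.091, 0.03, 0, 0, 0, -0.091, 0.03, 0, 0, 0, -0.0872, 0.03, 0, 0, 0, 0]
}}

```text
t: 9.05
tool_pos: [0.5934, -0.2453, 0.0991]
orientation: [-1.996, -2.425, 0.001]
force: [1.5, 0.5, -0.4]
opening: 0.0299
gripper_force: 0.0
```

```bash
python3 look.py
```

```text
tool t9.1 gate xy [-244.3    1. ] z 99.1 xaxis rel gate -0.31 deg F [ 1.5  0.5 -0.4]
side (array([-146.1,    2.7]), array([139.7, 100.1]), -0.8, 995)
-106 [-47.8  51.3] 235
-136 [-47.5  51.1] 224
-166 [-47.1  51.9] 211
-196 [-46.7  51. ] 187
top (array([-145.4,    1.6]), array([130.4, 101.7]), -0.1, 2076)
-105 [-48.   50.6] 484
-135 [-48.5  51.7] 484
-165 [-48.   51.2] 485
-195 [-47.   50.9] 463
```

Box is at x=-145.5, y≈+1.6 and square to within 0.5°. I'll start the main push from behind, with a slight drift towards -y, and check before it enters the gap.

Scaled: 0.035 m is 0.7, 0.005 m is 0.1, -0.005 rad / 1.5708 = -0.0032.

{"op": "hand_motion", "data": {
  "moves": [0.03, 0, 0, 0.7, -0.0032, 0.03, 0, 0, 0.68, 0, 0.03, 0.2, 0, 0, 0, 0.03, 0.1, 0, 0, 0, 0.03, 0.1, 0, 0, 0, 0.03, 0.1, 0, 0, 0, 0.03, 0.1, 0.004, 0, 0, 0.03, 0.1, 0.004, 0, 0, 0.03, 0.1, 0.004, 0, 0, 0.03, 0.1, 0.004, 0, 0, 0.03, 0.1, 0.004, 0, 0, 0.03, 0.1, 0.004, 0, 0, 0.03, 0.1, 0.004, 0, 0, 0.03, 0.1, 0.002, 0, 0, 0.03, 0, 0, 0, 0]
}}

```text
t: 10.65
tool_pos: [0.5822, -0.1806, 0.0303]
orientation: [-1.992, -2.428, -0.0]
force: [-0.3, -1.0, -0.3]
opening: 0.0303
gripper_force: 0.0
```

```bash
python3 look.py
```

```text
tool t10.7 gate xy [-178.7   -0.9] z 30.3 xaxis rel gate -0.14 deg F [-0.3 -1.  -0.3]
side (array([-105.5,    2.2]), array([141. , 100.4]), -0.7, 1102)
-66 [-45.5  51.5] 242
-96 [-47.9  51.4] 242
-126 [-47.6  50.6] 220
-156 [-47.3  51.6] 210
top (array([-94.5,   1.3]), array([112.7, 101.7]), -0.6, 1507)
-54 [-47.9  50.7] 474
-84 [-48.   50.9] 482
-114 [-48.2  49.9] 390
-144 [-48.4   0.7] 133
```

Scaled: 0.005 m is 0.1, 0.0002 m is 0.004, -0.004 rad / 1.5708 = -0.0025.

{"op": "hand_motion", "data": {
  "moves": [0.03, 0.1, 0.004, 0, -0.0025, 0.03, 0.1, 0.004, 0, 0, 0.03, 0.1, 0.004, 0, 0, 0.03, 0.1, 0.004, 0, 0, 0.03, 0.1, 0.004, 0, 0, 0.03, 0.1, 0, 0, 0, 0.03, 0.1, 0, 0, 0, 0.03, 0.1, 0, 0, 0, 0.03, 0.1, 0, 0, 0, 0.03, 0.1, 0, 0, 0, 0.03, 0, 0, 0, 0]
}}

```text
t: 11.85
tool_pos: [0.5735, -0.1317, 0.0306]
orientation: [-1.988, -2.432, -0.0]
force: [-0.4, 0.0, 0.1]
opening: 0.0303
gripper_force: 0.0
```

```bash
python3 look.py
```

```text
tool t11.8 gate xy [-128.9   -2.1] z 30.6 xaxis rel gate 0.09 deg F [-0.4  0.   0.1]
side (array([-61.4,   1.7]), array([151.7, 100.3]), -0.7, 1180)
-21 [-48.7  49.5] 267
-51 [-48.6  51.4] 256
-81 [-48.2  50.5] 239
-111 [-47.8  48.8] 189
top (array([-38.2,  -0.1]), array([101.1,  99.7]), 89.5, 1214)
2 [-48.2  49.4] 381
-28 [-49.1  49.9] 484
-58 [-49.7  33.2] 307
-88 [-49.  50.] 84
```

Scaled: 0.006 m is 0.12.

{"op": "hand_motion", "data": {
  "moves": [0.03, 0.12, 0, 0, 0, 0.03, 0.12, 0, 0, 0, 0.03, 0.12, 0, 0, 0, 0.03, 0.12, 0, 0, 0, 0.03, 0.12, 0, 0, 0, 0.03, 0.12, 0, 0, 0, 0.03, 0.12, 0, 0, 0, 0.03, 0.12, 0, 0, 0, 0.03, 0.12, 0, 0, 0, 0.03, 0.12, 0, 0, 0, 0.03, 0, 0, 0, 0]
}}

```text
t: 13.05
tool_pos: [0.5613, -0.0726, 0.0304]
orientation: [-1.987, -2.432, -0.0]
force: [-0.1, 0.3, -0.2]
opening: 0.0299
gripper_force: 0.0
```

```bash
python3 look.py
```

```text
tool t13.1 gate xy [-68.6  -1.8] z 30.4 xaxis rel gate 0.10 deg F [-0.1  0.3 -0.2]
side (array([-1.5,  0.9]), array([149.4, 102. ]), 1.2, 1293)
38 [-47.   50.6] 293
8 [-48.2  50.7] 280
-22 [-48.   50.1] 263
-52 [-48.6  50.3] 208
top (array([52.1, -7.6]), array([110.7,  58.1]), 66.7, 743)
92 None 0
62 [-48.4  49.1] 382
32 [-49.1  41.9] 318
2 [-49.4  50.8] 128
```

Scaled: 0.007 m is 0.14.

{"op": "hand_motion", "data": {
  "moves": [0.03, 0.14, 0, 0, 0, 0.03, 0.14, 0, 0, 0, 0.03, 0.14, 0, 0, 0, 0.03, 0.14, 0, 0, 0, 0.03, 0.14, 0, 0, 0, 0.03, 0.14, 0, 0, 0, 0.03, 0.14, 0, 0, 0, 0.03, 0.14, 0, 0, 0, 0.03, 0.14, 0, 0, 0, 0.03, 0.14, 0, 0, 0, 0.03, 0.14, 0, 0, 0, 0.03, 0.14, 0, 0, 0, 0.03, 0.14, 0, 0, 0, 0.03, 0.14, 0, 0, 0, 0.03, 0.14, 0, 0, 0, 0.03, 0.14, 0, 0, 0, 0.03, 0.14, 0, 0, 0, 0.03, 0.14, 0, 0, 0, 0.03, 0.14, 0, 0, 0, 0.03, 0, 0, 0, 0]
}}

```text
t: 15.15
tool_pos: [0.5351, 0.0577, 0.0306]
orientation: [-1.987, -2.433, -0.0]
force: [0.7, 1.1, -0.1]
opening: 0.0301
gripper_force: 0.0
```

```bash
python3 look.py
```

```text
tool t15.2 gate xy [64.3 -1.8] z 30.6 xaxis rel gate 0.11 deg F [ 0.7  1.1 -0.1]
side (array([136.6,   1.7]), array([139.4, 100.3]), -0.8, 1599)
177 [-48.8  50.4] 377
147 [-48.6  50.9] 348
117 [-48.2  50.5] 334
87 [-47.7  50. ] 302
top (array([143.6,  45.6]), array([77.1, 19.8]), -10.1, 193)
184 [29.8 50.2] 45
154 [31.6 51. ] 90
124 [37.3 51.2] 51
94 [44.7 50. ] 8
```

Scaled: -0.045 m is -0.9, -0.04 m is -0.8.

{"op": "hand_motion", "data": {
  "moves": [0.03, 0.1, 0, 0, 0, 0.03, 0.1, 0, 0, 0, 0.03, 0.08, 0, 0, 0, 0.03, 0, 0, 0, 0, 0.03, -0.3, 0, 0, 0, 0.03, -0.3, 0, 0, 0, 0.03, -0.2, 0, -0.8, 0, 0.03, -0.4, 0, -0.8, 0, 0.03, -0.8, 0, -0.4, 0, 0.03, -0.9, 0, 0, 0, 0.03, -0.9, 0, 0, 0, 0.03, -0.9, 0, 0, 0, 0.03, -0.9, 0, 0, 0, 0.03, 0, 0, 0, 0]
}}

```text
t: 16.65
tool_pos: [0.5878, -0.2113, 0.1306]
orientation: [1.994, 2.425, -0.002]
force: [0.2, 0.8, -0.6]
opening: 0.03
gripper_force: 0.0
```

```bash
cat >> look.py <<'E'
cv2.imwrite("pics/topN.png",c["image"][...,::-1])
E
python3 look.py
```

```text
tool t16.6 gate xy [-209.8   -0.3] z 130.6 xaxis rel gate -0.27 deg F [ 0.2  0.8 -0.6]
side (array([150.7,   1.5]), array([136.8, 100.3]), -0.8, 1580)
191 [-46.8  50.5] 376
161 [-48.8  50.3] 358
131 [-48.4  49.9] 350
101 [-48.   50.3] 284
top (array([153. ,   0.6]), array([130.5, 101.6]), -0.4, 2101)
193 [-48.7  50.1] 485
163 [-49.1  50.4] 495
133 [-49.1  50.3] 489
103 [-48.1  49.4] 477
```

View pics/topN.png

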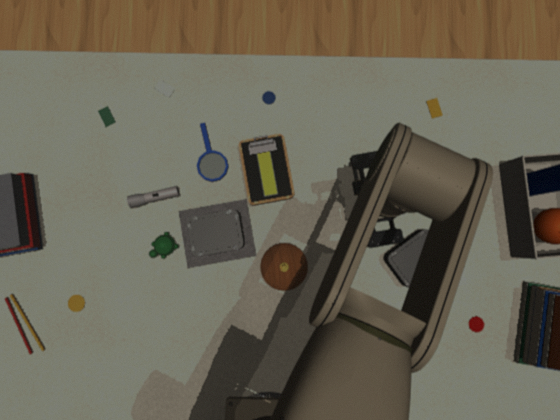

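The picture shows the box at px (216,232), inside the mat on all sides. It measures (153, 0.6) mm at -0.4° in the gate frame, against the mat centre at (155, 0). The torch, magnifier and turtle show no visible movement, and the robot is clear of everything, so I'll hand in.

```bash
python3 -c "from plant import robot;print(robot.close_job())"
```

```text
the job is handed in; nothing more can be done
None
```

The lunch box was pushed through the gap and rests wholly on the mat, about 2 mm from its centre and within 0.5° of square, with the torch, magnifying glass and turtle left in place; I handed the job in at about 17 s.

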